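# Put the spring clamp away under the organiser's cantilever tray

## Robot

A 6-joint arm with a two-finger parallel gripper is mounted at the origin on the work surface. World frame = base frame: x ahead of the robot, y to its left, z up, the work surface at z = 0. Lengths are in mm, angles in rad, forces in N, time in s.
With the tool pointing down it reaches from about 350 to 975 mm from the base axis. Payload 7.1 kg.
Tool frame: the origin (TCP) lies on the mounting face of the last link; the fingertips stand 182 mm ahead of it and the grasp point (between the pads) lies 163 mm ahead of it (ctrl.tcp_to_tips is the distance from the TCP to the fingertips, in mm); z points along the fingers, y is the direction in which the jaws open and shut (so a half turn about z gives the same grasp; the last joint's range is limited). The gripper opens to 88 mm and grips with 3 to 60 N. Pads are 20 mm wide; open, the fingers measure 115 mm over their backs; the gripper's body (75 mm by 178 mm) begins 61 mm behind the grasp point.
Start: joints at [1.224, 0.423, 1.63, -0, 1.089, -0.019], TCP at [201.194, 591.716, 404.675] pointing down, gripper open.
Joint ranges: [-3, 3], [-0.9, 2.11], [0.09, 2.58], [-1.31, 4.45], [0.11, 2.69], [-2.54, 2.54]. Speed limits (rad/s): [2.39, 2.39, 3.01, 3.14, 3.14, 3.14].

## Interface

Orientations are given as a rotation vector (axis times angle).
In Python, from workcell import ctrl gives the robot as it stands. The module is installed in compiled form; this text tells all that it offers.
- The arm moves only by the tool send_rows, never from a script. Its argument "commands" is a list of rows, each an object with "translation": the shift along the world's x, y, z normalised to -1 to 1, where 1 is 0.1 m, a list of three; "twist": the turn, a rotation vector about the world's x, y, z normalised to -1 to 1, where 1 is 0.5 rad, a list of three. A call has exactly 10 rows; each row is the pose to reach, as a shift and turn from the pose commanded when the call began; what a row does not reach only later rows make up. A row lasts 1/10 s, in which the tool goes at most 50 mm and 8.59 degrees, less where a joint would pass 70% of its speed; a pose out of reach is approached as far as the arm can. A call with a number of a shift or a turn outside -1 to 1 is refused whole. A call with a gripper value outside its range is refused whole. "grip" is the closure, from -1 (fully open) to 1 (shut), set as the call begins (left out, the last holds). The fingers move at their own pace and stop on an object; the grip force is fixed at half the most. Time passes only in rows, so rows that repeat a pose let the fingers close, or fill a call up. It gives the time, the measured TCP pose, the force and the opening at its end, in the units of the state.
- ctrl.get_obs(): the state, without advancing time (a new reading comes with each control period).
- ctrl.get_image(name): name is "scene" or "top" or "wrist"; returns a dict with "img" (384x512x3 uint8, red, green, blue), "intrinsics" (3x3 intrinsics, pixels), "dist" ([k1, k2, p1, p2, k3] as OpenCV has them; the pictures are not rectified), "cam_to_world" (4x4, takes a point from camera to world coordinates). Camera axes: x right, y down, z forward; pixel columns grow to the right and rows downward; lengths in mm; the calibration is good to about 2 mm. A picture is of the moment at which its call begins. There is no depth.
- ctrl.close_job(): hands the job in, once; it reports no verdict.
The state is a dict: "t": time; "qpos": joint angles; "qvel": joint speeds; "joint_torque": joint torques, N m; "ee_pos": TCP position; "orientation": TCP orientation; "ft_force": force on the tool from outside, world axes, zero at the start; "moment": the same for the moment, N m; "width": finger opening in mm.
Only numpy, scipy, OpenCV 4.12 (cv2) and the standard library are available. Lean on these libraries where they do the work, as an engineer would, in place of code of your own. Each camera call takes 0.05 s, during which the arm holds its last target. There are 200 camera calls.

## Task

Push the organiser's orange cantilever tray all the way up and back, lay the yellow spring clamp from the bench flat in the grey compartment underneath, beside the one already there, with both right up against the compartment's back wall, then bring the tray gently down until it is fully home over them. Do not force or slam the tray, do not drop the clamps, and leave the other things on the bench alone.

Things in the scene. Friction and masses are not known exactly. Their poses are not given: they have to be found in the camera images.
- organiser: Grey open plastic box, fixed to the bench, 200 (x) x 230 (y) x 58 mm high, walls and floor 5 mm, one compartment of inner size 190 x 220 mm. Origin: centre of its underside, z up. +x points to its back, the side towards which the tray swings open; -x is its front. The orange tray sits on its rim when home.
- tray_links (a joint): Angle q of the tray's 150 mm parallel side links: 0 = home, 1.309 rad = fully open at the stop; starts at 0 to 0.2. Links lean 30 deg above horizontal towards the box's -x at 0. The level tray is off home by 150 mm*(cos 30deg - cos(30deg+q)) towards the box's +x and 150 mm*(sin(30deg+q) - sin 30deg) up: fully open, 169 mm back, 70 mm up, overhanging the compartment's rear 26 mm.
- bin_floor (a point): Centre of the top of the floor of the tray's deep front bin; moves with the tray, axes as the organiser's. Open on top, inside 54 (x) x 206 (y) mm, walls 76 mm high: push its back wall to open the tray, its front wall to bring it back, its floor to press it home. Home: 61 mm in front of the organiser's centre, 16 mm above the bench; a clamp left under the bin (back face 31 mm from it) holds it up.
- back_wall (a point): Foot of the inside face of the compartment's back wall, mid-width, on the compartment floor (95 mm behind the organiser's centre, 5 mm above the bench). Axes as the organiser's.
- clamp_a: Yellow spring clamp lying flat, 100 mm long (x -50 to +50), 24 mm thick, about 100 g. Origin: centre of its underside, z up; +x points to its rubber-tipped jaws, -x to its handles. Grip it at the flat-sided hub in the middle, 26 mm long (x), 34 mm wide (y); handles together about 46 mm wide with a gap of about 16 mm at the tail, jaws 20 to 30 mm wide.
- clamp_b: A second clamp, the same as clamp_a, already lying in the compartment under the tray, jaws 2 to 10 mm from the back wall, anywhere from the middle to either side: it leaves at least 80 mm free on its wider side.
- spatula: Stainless steel spatula lying on the bench, 260 mm long, bystander.
- mallet: Small wooden mallet lying on the bench, handle 24 mm thick, head 54 x 100 x 54 mm, bystander.
- glue: White glue bottle, 56 mm wide, 150 mm tall, bystander.
- screw_jar: Pale translucent screw-top jar, 64 mm wide, 85 mm tall, bystander.
- wax_tin: Blue tin, 80 mm wide, 50 mm tall, bystander.
- offcut: Timber offcut, 160 x 70 x 40 mm, bystander.
- tray: Orange cantilever tray, 200 (x) x 230 (y) mm, level always. Its stiff, spring-balanced links hold it where it is left (a push of about 4 to 6 N along its path moves it), so it must be pushed down until it stops. Deep bin along its front, shallow behind (32 mm deep). Home: underside 60 mm, rim 92 mm above the bench. Origin: front link pin, 7 mm below the rim, 95 mm in front of the tray's centre.
Mind the look-alikes: they are no part of the job. Leave any purple or turquoise look-alike of the clamp_a alone.

How it is judged (in metres and radians):
On the way, in this order (a step that is already met when the one before it is completed fails the run):
1. the tray is raised fully back (links beyond 1.2 rad) (value of joint tray_links above 1.2 rad), for 0.2 s.
2. both clamps lie flat in the compartment up against its back wall, tray still raised (value of joint tray_links above 1 rad and x of clamp_a in the frame of back_wall between -0.062 and 0 m and x of clamp_b in the frame of back_wall between -0.062 and 0 m and y of clamp_a in the frame of back_wall between -0.11 and 0.11 m and y of clamp_b in the frame of back_wall between -0.11 and 0.11 m and height (world z) of each of clamp_a, clamp_b below 0.012 m and angle between each of clamp_a, clamp_b's own z axis and vertical below 0.15 rad), for 0.2 s.
At the end, for the whole second after the job is handed in: The tray is home (links within 0.03 rad of 0, about 4 mm), and both clamps lie flat (within 0.15 rad) and at rest on the floor of the compartment under it, their middles no more than 62 mm in front of its back wall (a clamp lying lengthwise against the wall has its middle at 50 mm) (value of joint tray_links below 0.03 rad and x of clamp_a in the frame of back_wall between -0.062 and 0 m and x of clamp_b in the frame of back_wall between -0.062 and 0 m and y of clamp_a in the frame of back_wall between -0.11 and 0.11 m and y of clamp_b in the frame of back_wall between -0.11 and 0.11 m and height (world z) of each of clamp_a, clamp_b below 0.012 m and angle between each of clamp_a, clamp_b's own z axis and vertical below 0.15 rad and linear speed of each of clamp_a, clamp_b below 0.02 m/s); the robot touches nothing.
It fails at once if the organiser or its tray is forced (more than 60 N from the robot) (contact force between any of the fingers, the arm and organiser above 60 N).
It fails at once if the tray is slammed (links faster than 3 rad/s downwards) (velocity of joint tray_links below -3 rad/s).
It fails at once if a clamp is dropped or thrown (faster than 1 m/s) (linear speed of any of clamp_a, clamp_b above 1 m/s).
It fails at once if another thing on the bench is moved by more than 30 mm (distance of any of spatula, mallet, glue, screw_jar, wax_tin, offcut from where it was at the start of the episode above 0.03 m).
It also fails if it takes over 67 s, if anything falls off the work surface, if the arm or the gripper's body presses on something with over 40 N, if the wrist force passes 120 N, or if a joint passes its speed limit or range.

## Working session

There is one attempt and no reset: what is moved stays moved. The work goes in short steps, Python scripts to look and compute and a tool call to move; the robot and the scene stay as the last step left them, time stands still between calls to the robot, and variables do not carry over. Pictures are saved under pics/ and viewed, about 8 in all and at most 12, crops included, and the job is handed in when it is done.

Besides the shell and the picture viewer there is one more tool, called after ">>>" as name(argument=value, ...) on one line, values as JSON. send_rows: Moves the arm, as the interface text tells. Its arguments: {"type":"object","properties":{"commands":{"type":"array","items":{"type":"object","properties":{"translation":{"type":"array","items":{"type":"number"}},"twist":{"type":"array","items":{"type":"number"}}}}},"grip":{"type":"number"}},"required":["commands"]}

```bash
mkdir -p pics
cat > h.py <<'E'
import numpy as np, cv2
from workcell import ctrl
def cam(name,fn=None):
    d=ctrl.get_image(name)
    if fn: cv2.imwrite('pics/'+fn,cv2.cvtColor(d['img'],cv2.COLOR_RGB2BGR)); np.savez('pics/'+fn+'.npz',**{k:np.array(d[k]) for k in d})
    return d
def load(fn): return dict(np.load('pics/'+fn+'.npz'))
def ray(d,uv):
    p=cv2.undistortPoints(np.array([[uv]],float),np.array(d['intrinsics'],float),np.array(d['dist'],float))[0,0]
    T=np.array(d['cam_to_world']); return T[:3,3],T[:3,:3]@np.array([p[0],p[1],1.])
def plane(d,uv,z):
    o,r=ray(d,uv); return (o+r*(z-o[2])/r[2])[:2]
def proj(d,P):
    T=np.linalg.inv(np.array(d['cam_to_world'])); R=cv2.Rodrigues(T[:3,:3])[0]
    return cv2.projectPoints(np.array(P,float).reshape(-1,1,3),R,T[:3,3],np.array(d['intrinsics'],float),np.array(d['dist'],float))[0][:,0]
E
python3 - <<'E'
from h import *
a=cam('top','top0.png');b=cam('scene','scene0.png')
for d in(a,b): print(np.array(d['cam_to_world']).round(2).tolist(),d['intrinsics'])
o=ctrl.get_obs();print(o)
E
```

```text
[[0.01, -1.0, 0.07, 479.87], [-1.0, -0.01, 0.01, -29.48], [-0.01, -0.07, -1.0, 1286.76], [0.0, 0.0, 0.0, 1.0]] [[406.369028     0.         254.53625709]
 [  0.         406.369028   188.46786007]
 [  0.           0.           1.        ]]
[[-0.89, 0.29, -0.36, 1109.84], [0.46, 0.57, -0.68, 1003.64], [0.0, -0.77, -0.64, 1043.49], [0.0, 0.0, 0.0, 1.0]] [[449.03943122   0.         255.68943867]
 [  0.         449.03943122 193.44069016]
 [  0.           0.           1.        ]]
{'t': 0.1, 'qpos': array([ 1.22399337e+00,  4.23789225e-01,  1.63057395e+00, -4.53914071e-06,
        1.08865287e+00, -1.89797373e-02]), 'qvel': array([ 0.00102961, -0.00060484, -0.00319042,  0.00044081, -0.00076399,
        0.00090257]), 'joint_torque': array([ 5.43053793e-04, -5.45621681e+01, -2.74322069e+01,  6.46375492e-02,
        1.88738859e-02, -3.15442367e-05]), 'ee_pos': array([201.12112807, 591.50024224, 403.97934971]), 'orientation': array([-5.12595785e-01, -3.09923272e+00,  2.19953776e-03]), 'ft_force': array([0.30814961, 0.56863474, 0.12393222]), 'moment': array([ 0.01532973, -0.03498442,  0.01345931]), 'width': 87.93529706410243}
```

View pics/top0.png

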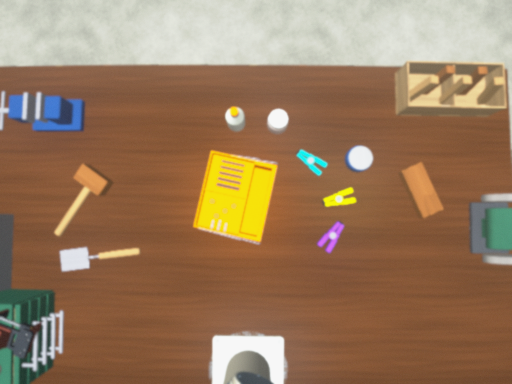

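View pics/scene0.png

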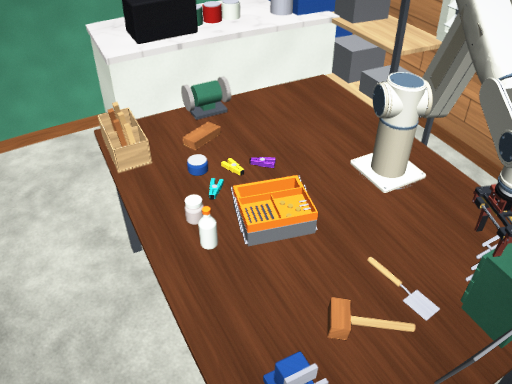

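Top view: organiser with orange tray around (236,197). Clamp candidates are turquoise (312,162), yellow (340,198) and purple (331,236). The yellow one fits the description, so I'll confirm it in an enlarged crop and use the same crop to identify the deep bin.

Run:
```python
from h import *
d=load('top0.png');s=load('scene0.png')
A=cv2.resize(d['img'][140:255,185:365],None,fx=4,fy=4,interpolation=2)
B=cv2.resize(s['img'][145:245,185:325],None,fx=4,fy=4,interpolation=2)
B=B[:120,:];
S=cv2.resize(s['img'][165:245,220:325],(0,0),fx=5,fy=5)
cv2.imwrite('pics/c1.png',A[...,::-1]); 
C=np.zeros((600,720,3),np.uint8);C[:460]=A
cv2.imwrite('pics/c2.png',S[...,::-1])
for n,dd in(('top',d),('scene',s)):
  h=cv2.cvtColor(dd['img'],cv2.COLOR_RGB2HSV)
  m=cv2.inRange(h,(23,120,120),(34,255,255))
  N,l,st,c=cv2.connectedComponentsWithStats(m)
  print(n,[(st[i].tolist(),c[i].round(1).tolist()) for i in range(1,N) if st[i][4]>40])
```

```text
top [([230, 107, 8, 8, 49], [233.4, 110.7]), ([210, 151, 29, 8, 47], [222.7, 154.4]), ([194, 155, 82, 86, 4405], [236.7, 198.4]), ([199, 160, 11, 46, 56], [204.2, 182.1]), ([323, 187, 34, 20, 364], [340.0, 197.8])]
scene [([221, 158, 23, 17, 194], [231.9, 166.0])]
```

View pics/c1.png

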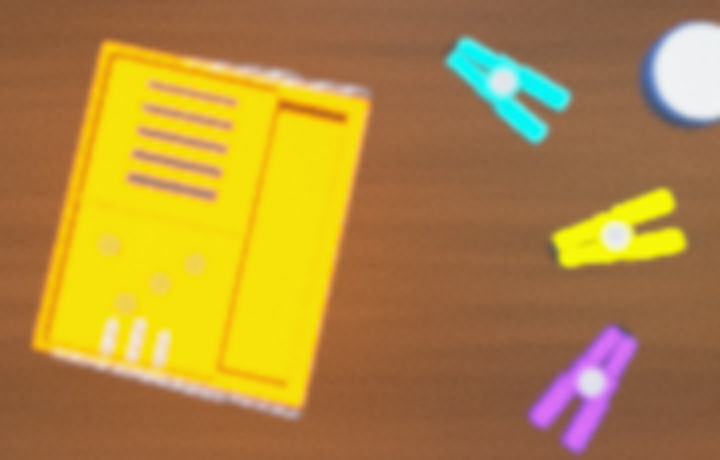

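View pics/c2.png

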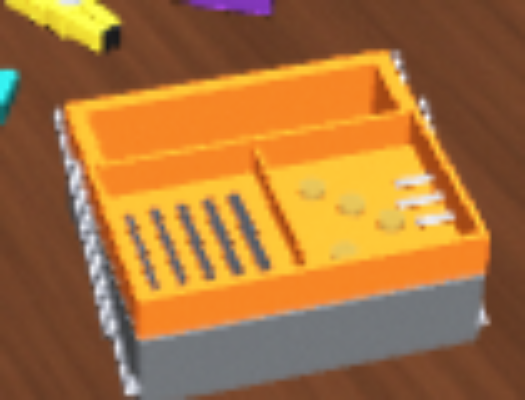

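The crop confirms the yellow clamp, with jaws (black tips) at (324,202) and handles to the right. Purple and turquoise are the look-alikes. The deep bin is on the tray's right side, so the organiser's +x points roughly to world +y. Next I measure.

Run:
```python
from h import *
d=load('top0.png');s=load('scene0.png')
T=[(105,42),(370,97),(300,408),(38,348)];S=[(137,302),(70,105),(392,52),(487,240)]
P=[]
for t,u in zip(T,S):
  o1,r1=ray(d,(185+t[0]/4-.4,140+t[1]/4-.4));o2,r2=ray(s,(220+u[0]/5-.4,165+u[1]/5-.4))
  r1/=np.linalg.norm(r1);r2/=np.linalg.norm(r2)
  a=np.linalg.lstsq(np.c_[r1,-r2],o2-o1,rcond=None)[0]
  p=o1+a[0]*r1;q=o2+a[1]*r2;print(p.round(1),q.round(1));P.append((p+q)/2)
P=np.array(P);print(P.mean(0))
# rim plane ~100
h=cv2.cvtColor(d['img'],cv2.COLOR_RGB2HSV)
m=cv2.inRange(h,(8,140,120),(34,255,255))
m2=np.zeros_like(m);m2[145:250,185:285]=m[145:250,185:285]
m2=cv2.morphologyEx(m2,cv2.MORPH_CLOSE,np.ones((9,9)))
m2=cv2.morphologyEx(m2,cv2.MORPH_OPEN,np.ones((7,7)))
c=max(cv2.findContours(m2,0,2)[0],key=cv2.contourArea)[:,0]
w=np.array([plane(d,p,100) for p in c],np.float32)
R=cv2.minAreaRect(w);print('tray rect',R,cv2.boxPoints(R))
m=cv2.inRange(h,(23,120,120),(34,255,255))
ys,xs=np.nonzero(m[180:212,318:362]);w=np.array([plane(d,(x+318,y+180),20) for x,y in zip(xs,ys)])
R=cv2.minAreaRect(w.astype(np.float32));print('clamp',R,w.mean(0))
mu,_,vt=np.linalg.svd(w-w.mean(0));print(np.degrees(np.arctan2(vt[0,1],vt[0,0])))
g=d['img'];hub=cv2.inRange(h,(0,0,170),(180,70,255))[190:206,330:350];ys,xs=np.nonzero(hub);print('hub',xs.mean()+330,ys.mean()+190,plane(d,(xs.mean()+330,ys.mean()+190),24))
o=ctrl.get_obs();R=cv2.Rodrigues(o['orientation'])[0];print(R.round(2))
```

```text
[674.1 112.2  93.1] [673.9 112.3  93.1]
[634.2 -84.5  93.8] [627.7 -80.7  92.8]
[405.3 -34.5  91.1] [401.8 -32.3  91.3]
[447.3 159.   86.8] [448.1 158.5  86.7]
[539.06520023  38.73876946  91.0934407 ]
tray rect ((536.48828125, 40.63188171386719), (305.54608154296875, 292.5193176269531), 0.5420010089874268) [[ 382.33853  185.43983]
 [ 385.10562 -107.0664 ]
 [ 690.63806 -104.17607]
 [ 687.871    188.33017]]
clamp ((536.989013671875, -281.446044921875), (52.236515045166016, 101.665283203125), 16.340999603271484) [ 538.5538067  -284.69642177]
105.32639954018646
hub 338.5806451612903 198.4516129032258 [ 536.37967104 -279.5586472 ]
[[-0.95  0.32 -0.  ]
 [ 0.32  0.95 -0.  ]
 [ 0.   -0.   -1.  ]]
```

>>> send_rows(commands=[{"translation": [0.046,-0.087,-0.012],"twist": [0,0,-0.042]},{"translation": [0.093,-0.175,-0.024],"twist": [0,0,-0.083]},{"translation": [0.139,-0.262,-0.036],"twist": [0,0,-0.125]},{"translation": [0.185,-0.35,-0.048],"twist": [0,0,-0.167]},{"translation": [0.231,-0.437,-0.06],"twist": [0,0,-0.208]},{"translation": [0.278,-0.524,-0.072],"twist": [0,0,-0.25]},{"translation": [0.324,-0.612,-0.084],"twist": [0,0,-0.292]},{"translation": [0.37,-0.7,-0.096],"twist": [0,0,-0.334]},{"translation": [0.417,-0.787,-0.108],"twist": [0,0,-0.375]},{"translation": [0.463,-0.874,-0.12],"twist": [0,0,-0.417]}], grip=1)

```text
t: 1.1
ee_pos: [247.9, 503.6, 392.6]
orientation: [0.835, 3.029, 0.0]
ft_force: [0.2, 0.1, -0.0]
width: 11.2
```

>>> send_rows(commands=[{"translation": [0.046,-0.087,-0.012],"twist": [0,0,-0.042]},{"translation": [0.093,-0.175,-0.024],"twist": [0,0,-0.083]},{"translation": [0.139,-0.262,-0.036],"twist": [0,0,-0.125]},{"translation": [0.185,-0.35,-0.048],"twist": [0,0,-0.167]},{"translation": [0.231,-0.437,-0.06],"twist": [0,0,-0.208]},{"translation": [0.278,-0.524,-0.072],"twist": [0,0,-0.25]},{"translation": [0.324,-0.612,-0.084],"twist": [0,0,-0.292]},{"translation": [0.37,-0.7,-0.096],"twist": [0,0,-0.334]},{"translation": [0.417,-0.787,-0.108],"twist": [0,0,-0.375]},{"translation": [0.463,-0.874,-0.12],"twist": [0,0,-0.417]}])

```text
t: 2.1
ee_pos: [294.2, 416.2, 380.6]
orientation: [1.146, 2.925, 0.0]
ft_force: [-0.6, 0.2, 0.2]
width: 0.1
```

>>> send_rows(commands=[{"translation": [0.046,-0.087,-0.012],"twist": [0,0,-0.042]},{"translation": [0.093,-0.175,-0.024],"twist": [0,0,-0.083]},{"translation": [0.139,-0.262,-0.036],"twist": [0,0,-0.125]},{"translation": [0.185,-0.35,-0.048],"twist": [0,0,-0.167]},{"translation": [0.231,-0.437,-0.06],"twist": [0,0,-0.208]},{"translation": [0.278,-0.524,-0.072],"twist": [0,0,-0.25]},{"translation": [0.324,-0.612,-0.084],"twist": [0,0,-0.292]},{"translation": [0.37,-0.7,-0.096],"twist": [0,0,-0.334]},{"translation": [0.417,-0.787,-0.108],"twist": [0,0,-0.375]},{"translation": [0.463,-0.874,-0.12],"twist": [0,0,-0.417]}])

```text
t: 3.1
ee_pos: [340.5, 328.8, 368.6]
orientation: [1.444, 2.79, 0.0]
ft_force: [0.4, -0.8, -0.8]
width: 0.4
```

>>> send_rows(commands=[{"translation": [0.046,-0.087,-0.012],"twist": [0,0,-0.042]},{"translation": [0.093,-0.175,-0.024],"twist": [0,0,-0.083]},{"translation": [0.139,-0.262,-0.036],"twist": [0,0,-0.125]},{"translation": [0.185,-0.35,-0.048],"twist": [0,0,-0.167]},{"translation": [0.231,-0.437,-0.06],"twist": [0,0,-0.208]},{"translation": [0.278,-0.524,-0.072],"twist": [0,0,-0.25]},{"translation": [0.324,-0.612,-0.084],"twist": [0,0,-0.292]},{"translation": [0.37,-0.7,-0.096],"twist": [0,0,-0.334]},{"translation": [0.417,-0.787,-0.108],"twist": [0,0,-0.375]},{"translation": [0.463,-0.874,-0.12],"twist": [0,0,-0.417]}])

```text
t: 4.1
ee_pos: [386.8, 241.4, 356.6]
orientation: [1.726, 2.625, 0.0]
ft_force: [0.4, -0.3, 0.5]
width: 0.5
```

>>> send_rows(commands=[{"translation": [0.046,-0.087,-0.012],"twist": [0,0,-0.042]},{"translation": [0.093,-0.175,-0.024],"twist": [0,0,-0.083]},{"translation": [0.139,-0.262,-0.036],"twist": [0,0,-0.125]},{"translation": [0.185,-0.35,-0.048],"twist": [0,0,-0.167]},{"translation": [0.231,-0.437,-0.06],"twist": [0,0,-0.208]},{"translation": [0.278,-0.524,-0.072],"twist": [0,0,-0.25]},{"translation": [0.324,-0.612,-0.084],"twist": [0,0,-0.292]},{"translation": [0.37,-0.7,-0.096],"twist": [0,0,-0.334]},{"translation": [0.417,-0.787,-0.108],"twist": [0,0,-0.375]},{"translation": [0.463,-0.874,-0.12],"twist": [0,0,-0.417]}])

```text
t: 5.1
ee_pos: [433.1, 154.0, 344.6]
orientation: [-1.99, -2.431, -0.0]
ft_force: [0.6, 0.9, -0.2]
width: 0.1
```

>>> send_rows(commands=[{"translation": [0.046,-0.087,-0.012],"twist": [0,0,-0.042]},{"translation": [0.093,-0.175,-0.024],"twist": [0,0,-0.083]},{"translation": [0.139,-0.262,-0.036],"twist": [0,0,-0.125]},{"translation": [0.185,-0.35,-0.048],"twist": [0,0,-0.167]},{"translation": [0.231,-0.437,-0.06],"twist": [0,0,-0.208]},{"translation": [0.278,-0.524,-0.072],"twist": [0,0,-0.25]},{"translation": [0.324,-0.612,-0.084],"twist": [0,0,-0.292]},{"translation": [0.37,-0.7,-0.096],"twist": [0,0,-0.334]},{"translation": [0.417,-0.787,-0.108],"twist": [0,0,-0.375]},{"translation": [0.463,-0.874,-0.12],"twist": [0,0,-0.417]}])

```text
t: 6.1
ee_pos: [479.4, 66.6, 332.6]
orientation: [2.232, 2.211, 0.0]
ft_force: [0.0, 0.9, 0.3]
width: 0.8
```

>>> send_rows(commands=[{"translation": [0.046,-0.087,-0.012],"twist": [0,0,-0.042]},{"translation": [0.093,-0.175,-0.024],"twist": [0,0,-0.083]},{"translation": [0.139,-0.262,-0.036],"twist": [0,0,-0.125]},{"translation": [0.185,-0.35,-0.048],"twist": [0,0,-0.167]},{"translation": [0.231,-0.437,-0.06],"twist": [0,0,-0.208]},{"translation": [0.278,-0.524,-0.072],"twist": [0,0,-0.25]},{"translation": [0.324,-0.612,-0.084],"twist": [0,0,-0.292]},{"translation": [0.37,-0.7,-0.096],"twist": [0,0,-0.334]},{"translation": [0.417,-0.787,-0.108],"twist": [0,0,-0.375]},{"translation": [0.463,-0.874,-0.12],"twist": [0,0,-0.417]}])

```text
t: 7.1
ee_pos: [525.7, -20.8, 320.6]
orientation: [-2.45, -1.966, 0.0]
ft_force: [0.2, -1.0, 0.9]
width: 0.2
```

>>> send_rows(commands=[{"translation": [0,0,-0.1],"twist": [0,0,0]},{"translation": [0,0,-0.2],"twist": [0,0,0]},{"translation": [0,0,-0.3],"twist": [0,0,0]},{"translation": [0,0,-0.4],"twist": [0,0,0]},{"translation": [0,0,-0.5],"twist": [0,0,0]},{"translation": [0,0,-0.6],"twist": [0,0,0]},{"translation": [0,0,-0.7],"twist": [0,0,0]},{"translation": [0,0,-0.8],"twist": [0,0,0]},{"translation": [0,0,-0.9],"twist": [0,0,0]},{"translation": [0,0,-0.9],"twist": [0,0,0]}])

```text
t: 8.1
ee_pos: [524.8, -20.1, 229.2]
orientation: [-2.447, -1.967, 0.003]
ft_force: [-0.3, 0.1, -0.2]
width: 0.4
```

>>> send_rows(commands=[{"translation": [0.013,0.059,0],"twist": [0,0,0]},{"translation": [0.025,0.117,0],"twist": [0,0,0]},{"translation": [0.038,0.176,0],"twist": [0,0,0]},{"translation": [0.053,0.244,0.1],"twist": [0,0,0]},{"translation": [0.07,0.322,0.21],"twist": [0,0,0]},{"translation": [0.087,0.401,0.31],"twist": [0,0,0]},{"translation": [0.103,0.479,0.38],"twist": [0,0,0]},{"translation": [0.12,0.557,0.44],"twist": [0,0,0]},{"translation": [0.137,0.635,0.5],"twist": [0,0,0]},{"translation": [0.154,0.713,0.55],"twist": [0,0,0]}])

```text
t: 9.1
ee_pos: [540.8, 51.6, 286.5]
orientation: [2.447, 1.969, 0.0]
ft_force: [1.0, -3.9, -1.2]
width: 0.3
```

>>> send_rows(commands=[{"translation": [0.019,0.09,0.05],"twist": [0,0,0]},{"translation": [0.039,0.18,0.09],"twist": [0,0,0]},{"translation": [0.058,0.27,0.12],"twist": [0,0,0]},{"translation": [0.078,0.36,0.15],"twist": [0,0,0]},{"translation": [0.097,0.45,0.17],"twist": [0,0,0]},{"translation": [0.116,0.54,0.185],"twist": [0,0,0]},{"translation": [0.136,0.63,0.195],"twist": [0,0,0]},{"translation": [0.155,0.72,0.2],"twist": [0,0,0]},{"translation": [0.174,0.81,0.2],"twist": [0,0,0]},{"translation": [0.194,0.9,0.19],"twist": [0,0,0]}])

```text
t: 10.1
ee_pos: [560.0, 142.0, 304.5]
orientation: [-2.448, -1.968, 0.001]
ft_force: [-0.2, -4.6, -1.9]
width: 0.6
```

>>> send_rows(commands=[{"translation": [0.006,0.03,0],"twist": [0,0,0]},{"translation": [0.012,0.06,0],"twist": [0,0,0]},{"translation": [0.018,0.09,-0.01],"twist": [0,0,0]},{"translation": [0.024,0.12,-0.02],"twist": [0,0,0]},{"translation": [0.03,0.14,-0.03],"twist": [0,0,0]},{"translation": [0.034,0.16,-0.03],"twist": [0,0,0]},{"translation": [0.036,0.17,-0.03],"twist": [0,0,0]},{"translation": [0.038,0.18,-0.03],"twist": [0,0,0]},{"translation": [0.038,0.18,-0.03],"twist": [0,0,0]},{"translation": [0.038,0.18,-0.03],"twist": [0,0,0]}])

```text
t: 11.1
ee_pos: [563.9, 159.2, 301.6]
orientation: [-2.448, -1.968, 0.0]
ft_force: [0.7, -2.6, -2.0]
width: 0.3
```

>>> send_rows(commands=[{"translation": [0.004,0.02,-0.01],"twist": [0,0,0]},{"translation": [0.008,0.04,-0.01],"twist": [0,0,0]},{"translation": [0.008,0.04,-0.01],"twist": [0,0,0]},{"translation": [0,0,0.0],"twist": [0,0,0]},{"translation": [-0.02,-0.1,0.0],"twist": [0,0,0]},{"translation": [-0.02,-0.1,0.2],"twist": [0,0,0]},{"translation": [-0.02,-0.1,0.4],"twist": [0,0,0]},{"translation": [-0.02,-0.1,0.6],"twist": [0,0,0]},{"translation": [-0.02,-0.3,0.8],"twist": [0,0,0]},{"translation": [-0.02,-0.6,0.8],"twist": [0,0,0]}])

```text
t: 12.1
ee_pos: [562.8, 99.9, 384.7]
orientation: [2.444, 1.97, 0.009]
ft_force: [0.4, 0.4, -0.1]
width: 0.3
```

>>> send_rows(commands=[{"translation": [0,-0.1,0],"twist": [0,0,0]},{"translation": [0,-0.2,0],"twist": [0,0,0]},{"translation": [0,-0.3,0],"twist": [0,0,0.1]},{"translation": [0,-0.4,0],"twist": [0,0,0.2]},{"translation": [0,-0.5,0],"twist": [0,0,0.3]},{"translation": [0,-0.6,0],"twist": [0,0,0.4]},{"translation": [0,-0.7,0],"twist": [0,0,0.5]},{"translation": [0,-0.8,0],"twist": [0,0,0.5]},{"translation": [0,-0.9,0],"twist": [0,0,0.5]},{"translation": [0,-1,0],"twist": [0,0,0.5]}], grip=-1)

```text
t: 13.1
ee_pos: [561.9, -1.3, 381.5]
orientation: [-2.185, -2.257, 0.0]
ft_force: [-0.1, 0.2, -0.7]
width: 77.1
```

>>> send_rows(commands=[{"translation": [0,-0.1,0],"twist": [0,0,0]},{"translation": [0,-0.2,0],"twist": [0,0,0.1]},{"translation": [0,-0.3,0],"twist": [0,0,0.2]},{"translation": [0,-0.4,0],"twist": [0,0,0.3]},{"translation": [0,-0.5,0],"twist": [0,0,0.4]},{"translation": [0,-0.6,0],"twist": [0,0,0.48]},{"translation": [0,-0.7,0],"twist": [0,0,0.48]},{"translation": [0,-0.8,0],"twist": [0,0,0.48]},{"translation": [0,-0.9,0],"twist": [0,0,0.48]},{"translation": [0,-1,0],"twist": [0,0,0.48]}])

```text
t: 14.1
ee_pos: [561.9, -101.6, 381.7]
orientation: [1.899, 2.503, 0.0]
ft_force: [-0.3, -1.2, 0.4]
width: 87.9
```

Run:
```python
from h import *
d=cam('top','top1.png');s=cam('scene','scene1.png');w=cam('wrist','wrist1.png')
A=cv2.resize(d['img'][140:250,130:300],None,fx=4,fy=4,interpolation=2)
B=cv2.resize(s['img'][130:250,200:350],None,fx=4.,fy=4,interpolation=2)
cv2.imwrite('pics/t1.png',A[...,::-1]);cv2.imwrite('pics/s1.png',B[...,::-1])
```

```text
(no output)
```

View pics/t1.png

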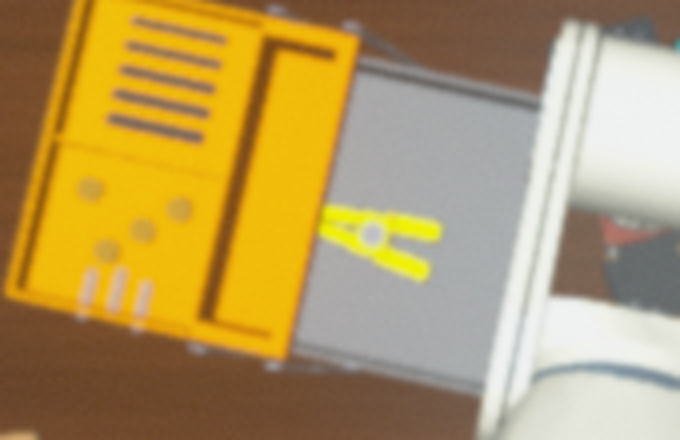

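View pics/wrist1.png

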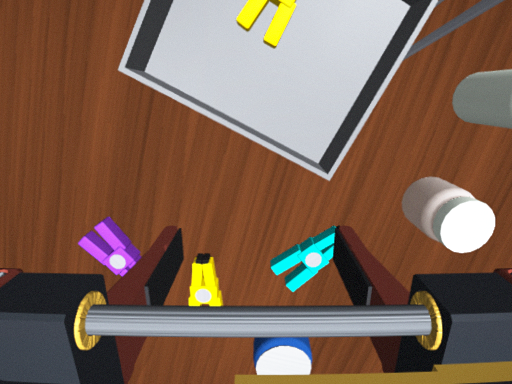

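The tray is open and clamp_b is visible, hub at top pixel (223,198), with the wider free side on the world +x side. The wrist view shows the yellow clamp's hub at (204,296) and jaw tip at (203,257), plus the box front corners at (122,68) and (328,178).

Run:
```python
from h import *
d=load('top1.png');w=load('wrist1.png')
for n,uv,z in(('f1',(121,68),58),('f2',(328,180),58),('hubA',(204,296),24),('jawA',(203,254),16)): print(n,plane(w,uv,z).round(1))
print('hubB w?',plane(d,(222.6,198.1),29).round(1), 'handles', plane(d,(130+440/4-.4,140+230/4-.4),25).round(1),plane(d,(130+430/4-.4,140+275/4-.4),25).round(1))
for n,c in (('backleft rim of tray',(80,-5)),('tray front corner +x',(360,38)),('tray front corner -x',(290,358))):
  print(n,plane(d,(130+c[0]/4-.4,140+c[1]/4-.4),162).round(1))
for c in((355,60),(545,97),(300,352),(480,392)): print(plane(d,(130+c[0]/4-.4,140+c[1]/4-.4),58).round(1))
C=np.array([538,39.5]);a=np.radians(77.8);ux=np.array([np.cos(a),np.sin(a)]);uy=np.array([-ux[1],ux[0]])
for x,y in((-100,115),(-100,-115)): print('pred',C+x*ux+y*uy)
print('pred tray front',C+69*ux-115*uy,C+69*ux+115*uy)
h=cv2.cvtColor(d['img'],cv2.COLOR_RGB2HSV);m=cv2.inRange(h,(26,170,120),(34,255,255))
```

```text
f1 [410.5 -31.4]
f2 [631.2 -82.1]
hubA [ 539.4 -277.7]
jawA [ 524.8 -223.2]
hubB w? [534.6  80.9] handles [538.3  28.4] [503.3  35.8]
backleft rim of tray [695.6 277.7]
tray front corner +x [665.9  79.5]
tray front corner -x [442.6 124.9]
[666.1  93.2]
[638.6 -52. ]
[443.8 131.7]
[415.   -4.5]
pred [404.46469251 -33.93923784]
pred [629.2703482  -82.54394102]
pred tray front [664.9842388   82.63934511] [440.17858311 131.2440483 ]
```

>>> send_rows(commands=[{"translation": [-0.02,-0.1,-0.07],"twist": [0,0,0]},{"translation": [-0.05,-0.2,-0.14],"twist": [0,0,0]},{"translation": [-0.07,-0.3,-0.21],"twist": [0,0,0]},{"translation": [-0.1,-0.4,-0.28],"twist": [0,0,0]},{"translation": [-0.12,-0.5,-0.35],"twist": [0,0,0]},{"translation": [-0.14,-0.6,-0.42],"twist": [0,0,0]},{"translation": [-0.17,-0.7,-0.49],"twist": [0,0,0]},{"translation": [-0.19,-0.8,-0.56],"twist": [0,0,0]},{"translation": [-0.22,-0.9,-0.63],"twist": [0,0,0]},{"translation": [-0.24,-1,-0.7],"twist": [0,0,0]}])

```text
t: 15.25
ee_pos: [537.6, -201.6, 311.1]
orientation: [-1.898, -2.503, 0.0]
ft_force: [0.5, 0.5, 0.8]
width: 87.9
```

>>> send_rows(commands=[{"translation": [0,-0.1,-0.03],"twist": [0,0,0]},{"translation": [0,-0.2,-0.06],"twist": [0,0,0]},{"translation": [0,-0.3,-0.1],"twist": [0,0,0]},{"translation": [0,-0.4,-0.15],"twist": [0,0,0]},{"translation": [0,-0.5,-0.2],"twist": [0,0,0]},{"translation": [0,-0.6,-0.25],"twist": [0,0,0]},{"translation": [0,-0.7,-0.3],"twist": [0,0,0]},{"translation": [0,-0.77,-0.38],"twist": [0,0,0]},{"translation": [0,-0.77,-0.46],"twist": [0,0,0]},{"translation": [0,-0.77,-0.5],"twist": [0,0,0]}])

```text
t: 16.25
ee_pos: [537.5, -277.7, 260.4]
orientation: [-1.897, -2.502, 0.0]
ft_force: [-0.3, -0.2, -0.4]
width: 88.3
```

Run:
```python
from h import *
w=cam('wrist','wrist2.png');o=ctrl.get_obs();print(o['ee_pos'])
h=cv2.cvtColor(w['img'],cv2.COLOR_RGB2HSV);m=cv2.inRange(h,(26,170,120),(34,255,255));N,l,st,c=cv2.connectedComponentsWithStats(m)
print([(st[i].tolist(),c[i].round(1)) for i in range(1,N) if st[i][4]>60])
print('tips-mid px',proj(w,[o['ee_pos']-[0,0,163], [538,-279,24]]))
```

```text
[ 537.42479977 -277.41180184  260.13786466]
[([229, 147, 59, 121, 4080], array([258.5, 210. ]))]
tips-mid px [[257.23649119 260.29541532]
 [257.67914796 213.04721123]]
```

View pics/wrist2.png

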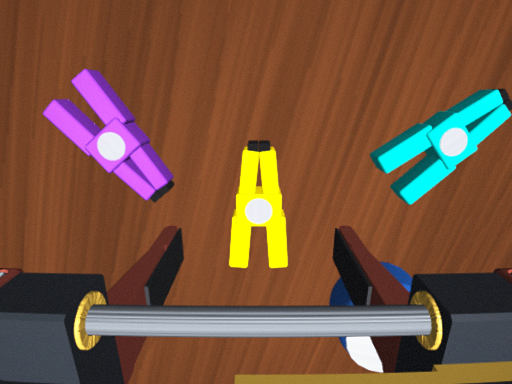

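Yellow clamp is centred between the fingers, hub at (258,211). I descend and grip.

>>> send_rows(commands=[{"translation": [0,-0.01,-0.1],"twist": [0,0,0]},{"translation": [0,-0.01,-0.2],"twist": [0,0,0]},{"translation": [0,-0.01,-0.3],"twist": [0,0,0]},{"translation": [0,-0.01,-0.4],"twist": [0,0,0]},{"translation": [0,-0.01,-0.5],"twist": [0,0,0]},{"translation": [0,-0.01,-0.6],"twist": [0,0,0]},{"translation": [0,-0.01,-0.68],"twist": [0,0,0]},{"translation": [0,-0.01,-0.74],"twist": [0,0,0]},{"translation": [0,-0.01,-0.74],"twist": [0,0,0]},{"translation": [0,-0.01,-0.74],"twist": [0,0,0]}])

```text
t: 17.3
ee_pos: [538.0, -278.8, 187.7]
orientation: [1.898, 2.503, 0.0]
ft_force: [0.4, 0.0, -0.1]
width: 88.3
```

>>> send_rows(commands=[{"translation": [0,0,0],"twist": [0,0,0]},{"translation": [0,0,0],"twist": [0,0,0]},{"translation": [0,0,0],"twist": [0,0,0]},{"translation": [0,0,0],"twist": [0,0,0]},{"translation": [0,0,0],"twist": [0,0,0]},{"translation": [0,0,0],"twist": [0,0,0]},{"translation": [0,0,0],"twist": [0,0,0]},{"translation": [0,0,0],"twist": [0,0,0]},{"translation": [0,0,0.05],"twist": [0,0,0]},{"translation": [0,0,0.1],"twist": [0,0,0]}], grip=1)

```text
t: 18.3
ee_pos: [537.8, -278.7, 197.8]
orientation: [-1.898, -2.503, 0.0]
ft_force: [0.6, -0.3, 0.2]
width: 40.3
```

Run:
```python
from h import *
w=cam('wrist','wrist3.png');o=ctrl.get_obs();print(o['ee_pos'],o['width'],o['ft_force'])
cv2.imwrite('pics/w3.png',cv2.resize(w['img'][180:384,130:382],None,fx=2.5,fy=2.5)[...,::-1])
```

```text
[ 538.14092052 -278.94098309  198.77555532] 40.412892787775434 [-0.10688987  0.23486613 -0.24810335]
```

View pics/w3.png

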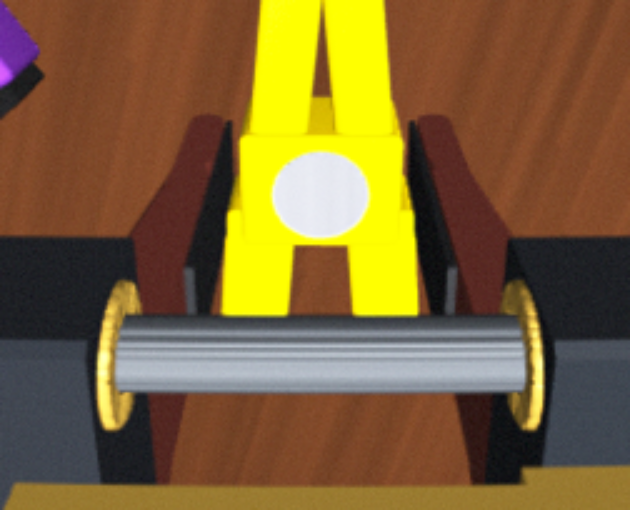

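Run:
```python
from h import *
w=load('wrist3.png')
for z in(24,34.5): print(z,plane(w,(258,258),z)-[538.1,-278.9], np.linalg.norm(plane(w,(130+242/2.5,258),z)-plane(w,(130+403/2.5,258),z)))
w=load('wrist2.png');print(plane(w,(258.5,211),24))
```

```text
24 [ 1.35007193 -3.917946  ] 36.16550914865862
34.5 [-0.24457434  1.75702114] 33.70716931517587
[ 538.14997888 -277.25359078]
```

Hub lies a few mm ahead of the grasp point and the pads catch the handle shoulders (40 mm opening instead of 34). I set it down and re-grip 5 mm further forward.

>>> send_rows(commands=[{"translation": [0,0,-0.03],"twist": [0,0,0]},{"translation": [0,0,-0.06],"twist": [0,0,0]},{"translation": [0,0,-0.09],"twist": [0,0,0]},{"translation": [0,0,-0.1],"twist": [0,0,0]},{"translation": [0,0,-0.1],"twist": [0,0,0]},{"translation": [0,0,-0.1],"twist": [0,0,0]},{"translation": [0,0,-0.1],"twist": [0,0,0]},{"translation": [0,0,-0.1],"twist": [0,0,0]},{"translation": [0,0,-0.1],"twist": [0,0,0]},{"translation": [0,0,-0.1],"twist": [0,0,0]}])

```text
t: 19.35
ee_pos: [537.7, -278.7, 187.7]
orientation: [-1.898, -2.503, 0.0]
ft_force: [-2.3, 0.9, 5.1]
width: 40.4
```

>>> send_rows(commands=[{"translation": [0,0,0],"twist": [0,0,0]},{"translation": [0,0,0],"twist": [0,0,0]},{"translation": [0,0,0],"twist": [0,0,0]},{"translation": [0,0,0],"twist": [0,0,0]},{"translation": [0,0,0],"twist": [0,0,0]},{"translation": [-0.004,0.016,0],"twist": [0,0,0]},{"translation": [-0.008,0.032,0],"twist": [0,0,0]},{"translation": [-0.012,0.048,0],"twist": [0,0,0]},{"translation": [-0.012,0.048,0],"twist": [0,0,0]},{"translation": [-0.012,0.048,0],"twist": [0,0,0]}], grip=-0.36)

```text
t: 20.35
ee_pos: [536.7, -273.9, 187.7]
orientation: [1.898, 2.504, 0.0]
ft_force: [0.2, -0.7, -0.5]
width: 59.4
```

>>> send_rows(commands=[{"translation": [0,0,0],"twist": [0,0,0]},{"translation": [0,0,0],"twist": [0,0,0]},{"translation": [0,0,0],"twist": [0,0,0]},{"translation": [0,0,0],"twist": [0,0,0]},{"translation": [0,0,0],"twist": [0,0,0]},{"translation": [0,0,0],"twist": [0,0,0]},{"translation": [0,0,0.1],"twist": [0,0,0]},{"translation": [0,0,0.3],"twist": [0,0,0]},{"translation": [0,0,0.5],"twist": [0,0,0]},{"translation": [0,0,0.7],"twist": [0,0,0]}], grip=1)

```text
t: 21.35
ee_pos: [536.5, -274.1, 258.6]
orientation: [-1.898, -2.503, 0.0]
ft_force: [-0.2, -0.0, -0.4]
width: 35.2
```

Run:
```python
from h import *
w=cam('wrist','wrist4.png');o=ctrl.get_obs();print(o['ee_pos'],o['width'],o['ft_force'])
h=cv2.cvtColor(w['img'],cv2.COLOR_RGB2HSV);hub=cv2.inRange(h,(0,0,150),(180,70,255))[200:300,225:292];ys,xs=np.nonzero(hub);print(len(xs),xs.mean()+225,ys.mean()+200,xs.max()-xs.min(),np.ptp(ys))
m=cv2.inRange(h,(26,170,120),(34,255,255));N,l,st,c=cv2.connectedComponentsWithStats(m);print([st[i].tolist() for i in range(1,N) if st[i][4]>60])
z=o['ee_pos'][2]-187.7+24;print(z,plane(w,(xs.mean()+225,ys.mean()+200),z)-o['ee_pos'][:2])
```

```text
[ 537.59928075 -274.58038354  261.84105084] 35.56859542340474 [0.12117948 0.2668864  1.46871861]
996 257.92269076305223 266.0381526104418 37 32
[[220, 175, 77, 132, 5851]]
98.14105084308562 [-0.1780311  -0.91282967]
```

>>> send_rows(commands=[{"translation": [0.02,0.1,0.04],"twist": [0,0,-0.03]},{"translation": [0.04,0.2,0.08],"twist": [0,0,-0.06]},{"translation": [0.06,0.3,0.12],"twist": [0,0,-0.1]},{"translation": [0.08,0.4,0.16],"twist": [0,0,-0.13]},{"translation": [0.1,0.5,0.2],"twist": [0,0,-0.16]},{"translation": [0.12,0.6,0.24],"twist": [0,0,-0.19]},{"translation": [0.14,0.7,0.28],"twist": [0,0,-0.23]},{"translation": [0.16,0.8,0.32],"twist": [0,0,-0.26]},{"translation": [0.18,0.9,0.36],"twist": [0,0,-0.29]},{"translation": [0.2,0.99,0.4],"twist": [0,0,-0.32]}])

```text
t: 22.4
ee_pos: [556.6, -174.5, 297.6]
orientation: [-2.092, -2.343, 0.0]
ft_force: [0.5, 0.1, -0.8]
width: 35.5
```

>>> send_rows(commands=[{"translation": [0.02,0.1,0],"twist": [0,0,-0.03]},{"translation": [0.04,0.2,0],"twist": [0,0,-0.06]},{"translation": [0.06,0.3,0],"twist": [0,0,-0.1]},{"translation": [0.08,0.4,0],"twist": [0,0,-0.13]},{"translation": [0.1,0.5,0],"twist": [0,0,-0.16]},{"translation": [0.12,0.6,0],"twist": [0,0,-0.19]},{"translation": [0.14,0.7,0],"twist": [0,0,-0.23]},{"translation": [0.16,0.8,0],"twist": [0,0,-0.26]},{"translation": [0.18,0.9,0],"twist": [0,0,-0.29]},{"translation": [0.2,0.99,0],"twist": [0,0,-0.33]}])

```text
t: 23.4
ee_pos: [576.6, -75.6, 297.4]
orientation: [-2.278, -2.163, 0.0]
ft_force: [-0.1, 0.1, -0.8]
width: 35.6
```

>>> send_rows(commands=[{"translation": [0.02,0.1,0],"twist": [0,0,-0.03]},{"translation": [0.04,0.2,0],"twist": [0,0,-0.06]},{"translation": [0.06,0.3,0],"twist": [0,0,-0.1]},{"translation": [0.08,0.4,0],"twist": [0,0,-0.13]},{"translation": [0.1,0.5,0],"twist": [0,0,-0.16]},{"translation": [0.12,0.6,0],"twist": [0,0,-0.19]},{"translation": [0.14,0.7,-0.02],"twist": [0,0,-0.23]},{"translation": [0.16,0.8,-0.06],"twist": [0,0,-0.26]},{"translation": [0.18,0.9,-0.13],"twist": [0,0,-0.29]},{"translation": [0.2,0.98,-0.2],"twist": [0,0,-0.32]}])

```text
t: 24.4
ee_pos: [596.7, 22.5, 277.3]
orientation: [2.444, 1.974, 0.0]
ft_force: [0.3, 0.3, 0.0]
width: 35.8
```

Run:
```python
from h import *
w=cam('wrist','wrist5.png');o=ctrl.get_obs();print(o['ee_pos'],o['orientation'],o['width'],o['ft_force'])
```

```text
[596.53026385  23.29923316 276.12464667] [-2.44366513e+00 -1.97271559e+00  1.41961233e-03] 35.39843972580554 [ 0.24114362  1.33353936 -1.0736479 ]
```

View pics/wrist5.png

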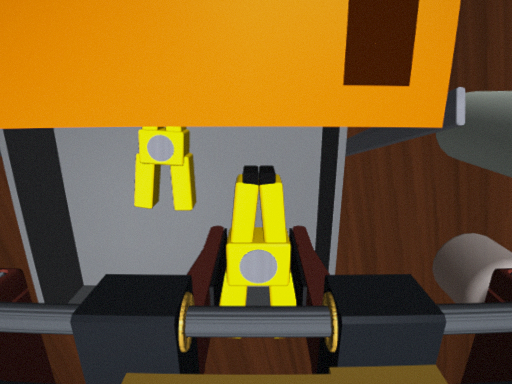

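Clamp_a is held parallel to clamp_b over the free side of the compartment (hub (258,266), clamp_b hub (160,148)), clear of the side wall. I lower it.

>>> send_rows(commands=[{"translation": [0,0,-0.1],"twist": [0,0,0]},{"translation": [0,0,-0.2],"twist": [0,0,0]},{"translation": [0,0,-0.3],"twist": [0,0,0]},{"translation": [0,0,-0.4],"twist": [0,0,0]},{"translation": [0,0,-0.5],"twist": [0,0,0]},{"translation": [0,0,-0.6],"twist": [0,0,0]},{"translation": [0,0,-0.7],"twist": [0,0,0]},{"translation": [0,0,-0.77],"twist": [0,0,0]},{"translation": [0,0,-0.81],"twist": [0,0,0]},{"translation": [0,0,-0.84],"twist": [0,0,0]}])

```text
t: 25.45
ee_pos: [596.7, 22.0, 193.3]
orientation: [-2.443, -1.975, 0.0]
ft_force: [0.7, 0.3, -0.7]
width: 35.7
```

>>> send_rows(commands=[{"translation": [0,0,-0.01],"twist": [0,0,0]},{"translation": [0,0,-0.01],"twist": [0,0,0]},{"translation": [0,0,-0.01],"twist": [0,0,0]},{"translation": [0,0,-0.01],"twist": [0,0,0]},{"translation": [0,0,-0.01],"twist": [0,0,0]},{"translation": [0,0,0.05],"twist": [0,0,0]},{"translation": [0,0,0.15],"twist": [0,0,0]},{"translation": [0,0,0.3],"twist": [0,0,0]},{"translation": [0,0,0.4],"twist": [0,0,0]},{"translation": [0,0,0.45],"twist": [0,0,0]}], grip=-0.12)

```text
t: 26.45
ee_pos: [597.2, 22.0, 240.7]
orientation: [2.442, 1.974, 0.003]
ft_force: [0.0, -0.1, -0.0]
width: 49.6
```

>>> send_rows(commands=[{"translation": [-0.02,-0.1,0],"twist": [0,0,0]},{"translation": [-0.04,-0.2,0],"twist": [0,0,0]},{"translation": [-0.06,-0.3,0],"twist": [0,0,0]},{"translation": [-0.09,-0.4,0],"twist": [0,0,0]},{"translation": [-0.11,-0.5,0],"twist": [0,0,0]},{"translation": [-0.13,-0.6,0],"twist": [0,0,0]},{"translation": [-0.14,-0.635,0],"twist": [0,0,0]},{"translation": [-0.14,-0.635,0],"twist": [0,0,0]},{"translation": [-0.14,-0.635,0],"twist": [0,0,0]},{"translation": [-0.14,-0.635,0],"twist": [0,0,0]}], grip=0.6)

```text
t: 27.45
ee_pos: [582.8, -41.2, 238.7]
orientation: [2.443, 1.975, 0.0]
ft_force: [-0.7, 0.0, -0.7]
width: 17.6
```

Run:
```python
from h import *
w=cam('wrist','wrist6.png');d=cam('top','top6.png');o=ctrl.get_obs();print(o['ee_pos'],o['width'],o['ft_force'])
h=cv2.cvtColor(w['img'],cv2.COLOR_RGB2HSV)
m=cv2.inRange(h,(26,170,120),(34,255,255));N,l,st,c=cv2.connectedComponentsWithStats(m);print([st[i].tolist() for i in range(1,N) if st[i][4]>60])
m=cv2.inRange(h,(0,0,130),(180,60,255));m=cv2.morphologyEx(m,cv2.MORPH_OPEN,np.ones((3,3)))
C=np.array([539,39.5]);a=np.radians(77.8);ux=np.array([np.cos(a),np.sin(a)]);uy=np.array([-ux[1],ux[0]])
for n,x,y in(('Ahub',-5,-60),('Bhub',39.5,13)):
  print(n,proj(w,[[*(C+x*ux+y*uy),29]]))
```

```text
[582.7775434  -41.09970626 238.689564  ] 17.38563467799669 [-0.87911609 -0.7115941  -0.32152986]
[[99, 0, 76, 134, 5755], [224, 54, 70, 155, 6109]]
Ahub [[258.08306049 127.01019558]]
Bhub [[130.9375707   48.96867878]]
```

View pics/wrist6.png

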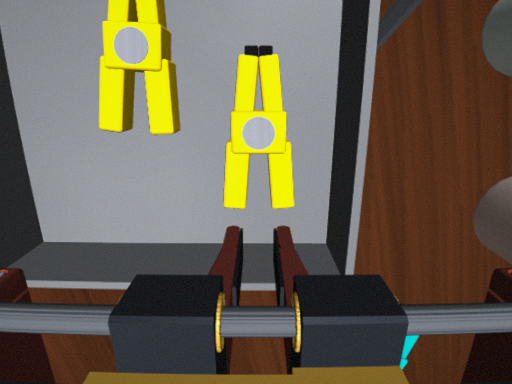

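Clamp_a lies flat, hub at (258,132), tail ends at (235,207)/(283,207), and it is aligned with clamp_b. The fingers go down behind its tail and push it back.

>>> send_rows(commands=[{"translation": [-0.007,-0.03,0],"twist": [0,0,0]},{"translation": [-0.013,-0.06,0],"twist": [0,0,0]},{"translation": [-0.013,-0.06,-0.1],"twist": [0,0,0]},{"translation": [-0.013,-0.06,-0.2],"twist": [0,0,0]},{"translation": [-0.013,-0.06,-0.3],"twist": [0,0,0]},{"translation": [-0.013,-0.06,-0.4],"twist": [0,0,0]},{"translation": [-0.013,-0.06,-0.43],"twist": [0,0,0]},{"translation": [-0.013,-0.06,-0.44],"twist": [0,0,0]},{"translation": [-0.013,-0.06,-0.44],"twist": [0,0,0]},{"translation": [-0.013,-0.06,-0.44],"twist": [0,0,0]}])

```text
t: 28.55
ee_pos: [581.6, -47.5, 195.0]
orientation: [2.443, 1.974, 0.001]
ft_force: [0.2, -0.3, -0.0]
width: 17.3
```

>>> send_rows(commands=[{"translation": [0.011,0.05,0],"twist": [0,0,0]},{"translation": [0.021,0.1,0],"twist": [0,0,0]},{"translation": [0.032,0.15,0],"twist": [0,0,0]},{"translation": [0.043,0.2,0],"twist": [0,0,0]},{"translation": [0.053,0.25,0],"twist": [0,0,0]},{"translation": [0.064,0.3,0],"twist": [0,0,0]},{"translation": [0.075,0.35,0],"twist": [0,0,0]},{"translation": [0.086,0.4,0],"twist": [0,0,0]},{"translation": [0.097,0.45,0],"twist": [0,0,0]},{"translation": [0.108,0.5,0],"twist": [0,0,0]}])

```text
t: 29.55
ee_pos: [592.3, 2.9, 194.7]
orientation: [-2.444, -1.974, 0.0]
ft_force: [-0.6, -0.9, 0.1]
width: 17.8
```

>>> send_rows(commands=[{"translation": [0.002,0.01,0],"twist": [0,0,0]},{"translation": [0.004,0.02,0],"twist": [0,0,0]},{"translation": [0.006,0.03,0],"twist": [0,0,0]},{"translation": [0.008,0.04,0],"twist": [0,0,0]},{"translation": [0.01,0.05,0],"twist": [0,0,0]},{"translation": [0.012,0.055,0],"twist": [0,0,0]},{"translation": [0.013,0.06,0],"twist": [0,0,0]},{"translation": [0.013,0.06,0],"twist": [0,0,0]},{"translation": [0.013,0.06,0],"twist": [0,0,0]},{"translation": [0.013,0.06,0],"twist": [0,0,0]}])

```text
t: 30.55
ee_pos: [593.5, 8.5, 194.7]
orientation: [-2.444, -1.974, -0.0]
ft_force: [0.2, -0.4, -1.0]
width: 17.1
```

Run:
```python
from h import *
w=cam('wrist','wrist7.png');d=cam('top','top7.png');o=ctrl.get_obs();print(o['ee_pos'],o['width'],o['ft_force'])
C=np.array([539,39.5]);a=np.radians(77.8);ux=np.array([np.cos(a),np.sin(a)]);uy=np.array([-ux[1],ux[0]])
print('finger x',(o['ee_pos'][:2]-C)@ux)
h=cv2.cvtColor(d['img'],cv2.COLOR_RGB2HSV);m=cv2.inRange(h,(26,170,100),(34,255,255));N,l,st,c=cv2.connectedComponentsWithStats(m);print([st[i].tolist() for i in range(1,N) if st[i][4]>20])
w6=load('wrist6.png')
for uv in((258,132),(131,45)): p=plane(w6,uv,29)-C;print(p@ux,p@uy)
A=cv2.resize(w['img'],None,fx=1,fy=1);B=cv2.resize(d['img'][150:240,180:270],(384,384))
cv2.imwrite('pics/m7.png',np.hstack([A,B])[:,:800][...,::-1])
```

```text
[593.50358618   8.52534331 194.68614649] 17.722345853843315 [-0.10448927  0.47035892  0.85881359]
finger x -18.757162514645177
[]
-7.99955071835521 -59.955251426251046
41.62128542175416 12.751572733329636
```

>>> send_rows(commands=[{"translation": [0.001,0.005,0],"twist": [0,0,0]},{"translation": [0.002,0.01,0],"twist": [0,0,0]},{"translation": [0.003,0.015,0],"twist": [0,0,0]},{"translation": [0.004,0.02,0],"twist": [0,0,0]},{"translation": [0.005,0.025,0],"twist": [0,0,0]},{"translation": [0.006,0.03,0],"twist": [0,0,0]},{"translation": [0.007,0.035,0],"twist": [0,0,0]},{"translation": [0.008,0.04,0],"twist": [0,0,0]},{"translation": [0.008,0.04,0],"twist": [0,0,0]},{"translation": [0.008,0.04,0],"twist": [0,0,0]}])

```text
t: 31.65
ee_pos: [594.0, 11.1, 194.7]
orientation: [2.442, 1.974, -0.003]
ft_force: [-2.2, -11.2, 1.3]
width: 17.9
```

Clamp_a is against the wall (11 N). Now I'll slide back and across behind clamp_b, and nudge it to the wall as well.

>>> send_rows(commands=[{"translation": [-0.02,-0.1,0],"twist": [0,0,0]},{"translation": [-0.042,-0.2,0],"twist": [0,0,0]},{"translation": [-0.13,-0.18,0],"twist": [0,0,0]},{"translation": [-0.23,-0.16,0],"twist": [0,0,0]},{"translation": [-0.33,-0.135,0],"twist": [0,0,0]},{"translation": [-0.43,-0.115,0],"twist": [0,0,0]},{"translation": [-0.53,-0.09,0],"twist": [0,0,0]},{"translation": [-0.63,-0.07,0],"twist": [0,0,0]},{"translation": [-0.7,-0.055,0],"twist": [0,0,0]},{"translation": [-0.753,-0.045,0],"twist": [0,0,0]}])

```text
t: 32.65
ee_pos: [518.3, 8.3, 194.7]
orientation: [-2.443, -1.975, 0.0]
ft_force: [0.8, 0.1, -0.4]
width: 17.5
```

>>> send_rows(commands=[{"translation": [0.008,0.04,0],"twist": [0,0,0]},{"translation": [0.017,0.08,0],"twist": [0,0,0]},{"translation": [0.025,0.12,0],"twist": [0,0,0]},{"translation": [0.03,0.14,0],"twist": [0,0,0]},{"translation": [0.033,0.155,0],"twist": [0,0,0]},{"translation": [0.036,0.17,0],"twist": [0,0,0]},{"translation": [0.038,0.18,0],"twist": [0,0,0]},{"translation": [0.039,0.185,0],"twist": [0,0,0]},{"translation": [0.04,0.19,0],"twist": [0,0,0]},{"translation": [0.04,0.19,0],"twist": [0,0,0]}])

```text
t: 33.65
ee_pos: [522.9, 25.7, 194.7]
orientation: [2.443, 1.974, -0.002]
ft_force: [-0.6, -12.7, 2.4]
width: 17.7
```

>>> send_rows(commands=[{"translation": [-0.012,-0.06,0],"twist": [0,0,0]},{"translation": [-0.025,-0.12,0],"twist": [0,0,0]},{"translation": [-0.025,-0.12,0.1],"twist": [0,0,0]},{"translation": [-0.025,-0.12,0.22],"twist": [0,0,0]},{"translation": [-0.025,-0.12,0.35],"twist": [0,0,0]},{"translation": [-0.025,-0.12,0.48],"twist": [0,0,0]},{"translation": [-0.025,-0.12,0.61],"twist": [0,0,0]},{"translation": [-0.025,-0.12,0.74],"twist": [0,0,0]},{"translation": [-0.025,-0.12,0.87],"twist": [0,0,0]},{"translation": [-0.025,-0.12,1],"twist": [0,0,0]}])

```text
t: 34.65
ee_pos: [520.4, 15.1, 295.9]
orientation: [2.443, 1.975, 0.0]
ft_force: [-0.1, 0.6, 0.3]
width: 17.8
```

>>> send_rows(commands=[{"translation": [0.02,0.05,0.1],"twist": [0,0,0]},{"translation": [0.05,0.11,0.2],"twist": [0,0,0]},{"translation": [0.075,0.17,0.3],"twist": [0,0,0]},{"translation": [0.1,0.22,0.4],"twist": [0,0,0]},{"translation": [0.125,0.28,0.5],"twist": [0,0,0]},{"translation": [0.15,0.34,0.6],"twist": [0,0,0]},{"translation": [0.18,0.39,0.65],"twist": [0,0,0]},{"translation": [0.2,0.45,0.65],"twist": [0,0,0]},{"translation": [0.23,0.5,0.65],"twist": [0,0,0]},{"translation": [0.255,0.56,0.65],"twist": [0,0,0]}], grip=1)

```text
t: 35.65
ee_pos: [546.1, 71.4, 359.2]
orientation: [-2.443, -1.974, 0.001]
ft_force: [0.2, -0.8, 0.6]
width: 0.5
```

Run:
```python
from h import *
w=cam('wrist','wrist8.png');d=cam('top','top8.png');s=cam('scene','scene8.png');o=ctrl.get_obs();print(o['ee_pos'],o['width'],o['ft_force'])
C=np.array([539,39.5]);a=np.radians(77.8);ux=np.array([np.cos(a),np.sin(a)])
print((o['ee_pos'][:2]-C)@ux)
S=cv2.resize(s['img'][130:260,190:360],None,fx=2.2,fy=2.2)
out=np.zeros((560,790,3),np.uint8);out[:384,:512]=w['img'][:,:];
t=cv2.resize(d['img'][150:240,150:250],(270,243));out[:243,515:785]=t;out[270:270+286,416:416+374]=S
cv2.imwrite('pics/m8.png',out[...,::-1])
```

```text
[546.00815472  71.36719247 359.19360562] 0.45947481784133887 [ 0.75715346 -0.3127022   0.56884249]
32.628497298723865
```

View pics/m8.png

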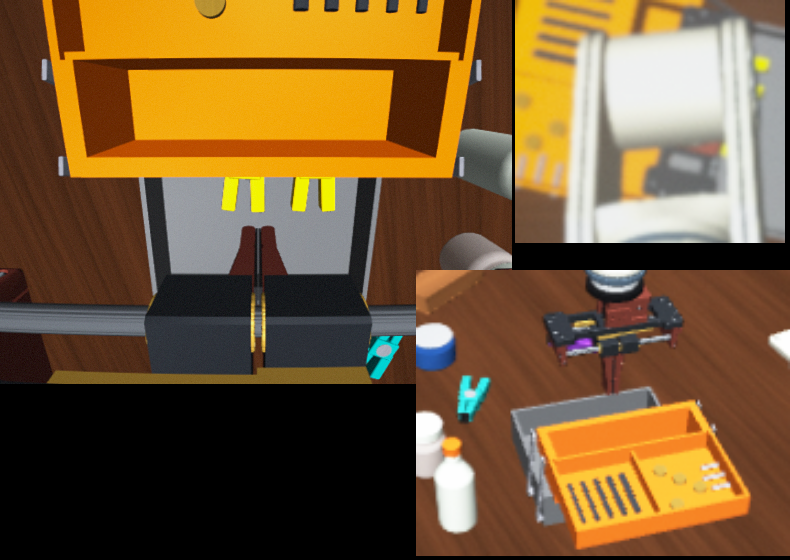

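Both tails are level at row 211, side by side under the overhang. The open bin is ahead of the fingers: front rim rows 156–177, back wall rim rows 57–69.

Run:
```python
from h import *
w=load('wrist8.png')
C=np.array([539,39.5]);a=np.radians(77.8);ux=np.array([np.cos(a),np.sin(a)]);uy=np.array([-ux[1],ux[0]])
for uv in((258,177),(258,156),(258,69),(258,57)):
  p=plane(w,uv,162)-C;print(uv,p@ux,p@uy)
p=plane(w,(258,140),86)-C;print(p@ux)
p=plane(w,(258,211),25)-C;print('tail',p@ux)
```

```text
(258, 177) 69.1273531655486 -0.13046153488532855
(258, 156) 81.73024412248671 -0.11277798809408564
(258, 69) 129.32658147329155 -0.04667354785385761
(258, 57) 135.40328250779416 -0.03832218460430667
80.6901810260063
tail -4.4709640526062975
```

>>> send_rows(commands=[{"translation": [0.015,0.07,0],"twist": [0,0,0]},{"translation": [0.03,0.14,0],"twist": [0,0,0]},{"translation": [0.046,0.21,0],"twist": [0,0,0]},{"translation": [0.061,0.28,0],"twist": [0,0,0]},{"translation": [0.077,0.355,0],"twist": [0,0,0]},{"translation": [0.092,0.425,0],"twist": [0,0,0]},{"translation": [0.107,0.495,0],"twist": [0,0,0]},{"translation": [0.122,0.565,0],"twist": [0,0,0]},{"translation": [0.138,0.64,0],"twist": [0,0,0]},{"translation": [0.153,0.708,0],"twist": [0,0,0]}])

```text
t: 36.8
ee_pos: [561.4, 142.5, 359.7]
orientation: [2.443, 1.975, 0.0]
ft_force: [0.4, -0.7, 0.4]
width: 0.7
```

>>> send_rows(commands=[{"translation": [0,0,-0.1],"twist": [0,0,0]},{"translation": [0,0,-0.2],"twist": [0,0,0]},{"translation": [0,0,-0.3],"twist": [0,0,0]},{"translation": [0,0,-0.4],"twist": [0,0,0]},{"translation": [0,0,-0.5],"twist": [0,0,0]},{"translation": [0,0,-0.6],"twist": [0,0,0]},{"translation": [0,0,-0.68],"twist": [0,0,0]},{"translation": [0,0,-0.76],"twist": [0,0,0]},{"translation": [0,0,-0.81],"twist": [0,0,0]},{"translation": [0,0,-0.84],"twist": [0,0,0]}])

```text
t: 37.8
ee_pos: [561.2, 141.8, 275.1]
orientation: [-2.443, -1.974, 0.001]
ft_force: [0.1, 0.6, -0.2]
width: 0.7
```

>>> send_rows(commands=[{"translation": [-0.015,-0.07,0],"twist": [0,0,0]},{"translation": [-0.03,-0.137,0],"twist": [0,0,0]},{"translation": [-0.049,-0.225,0.02],"twist": [0,0,0]},{"translation": [-0.068,-0.313,0.035],"twist": [0,0,0]},{"translation": [-0.085,-0.396,0.045],"twist": [0,0,0]},{"translation": [-0.103,-0.479,0.05],"twist": [0,0,0]},{"translation": [-0.122,-0.567,0.05],"twist": [0,0,0]},{"translation": [-0.141,-0.655,0.045],"twist": [0,0,0]},{"translation": [-0.159,-0.738,0.035],"twist": [0,0,0]},{"translation": [-0.177,-0.821,0.02],"twist": [0,0,0]}])

```text
t: 38.8
ee_pos: [543.4, 59.0, 277.6]
orientation: [-2.444, -1.974, -0.0]
ft_force: [1.6, 5.3, -4.1]
width: 0.6
```

>>> send_rows(commands=[{"translation": [-0.011,-0.053,-0.013],"twist": [0,0,0]},{"translation": [-0.023,-0.106,-0.027],"twist": [0,0,0]},{"translation": [-0.034,-0.158,-0.044],"twist": [0,0,0]},{"translation": [-0.046,-0.211,-0.063],"twist": [0,0,0]},{"translation": [-0.057,-0.264,-0.084],"twist": [0,0,0]},{"translation": [-0.068,-0.317,-0.108],"twist": [0,0,0]},{"translation": [-0.08,-0.37,-0.135],"twist": [0,0,0]},{"translation": [-0.091,-0.422,-0.164],"twist": [0,0,0]},{"translation": [-0.103,-0.475,-0.196],"twist": [0,0,0]},{"translation": [-0.114,-0.528,-0.231],"twist": [0,0,0]}])

```text
t: 39.8
ee_pos: [532.2, 6.9, 254.2]
orientation: [-2.443, -1.974, -0.001]
ft_force: [3.3, 10.5, -6.7]
width: 0.6
```

>>> send_rows(commands=[{"translation": [-0.006,-0.029,-0.026],"twist": [0,0,0]},{"translation": [-0.013,-0.059,-0.052],"twist": [0,0,0]},{"translation": [-0.019,-0.088,-0.08],"twist": [0,0,0]},{"translation": [-0.025,-0.117,-0.108],"twist": [0,0,0]},{"translation": [-0.032,-0.147,-0.138],"twist": [0,0,0]},{"translation": [-0.038,-0.176,-0.17],"twist": [0,0,0]},{"translation": [-0.043,-0.2,-0.2],"twist": [0,0,0]},{"translation": [-0.049,-0.225,-0.23],"twist": [0,0,0]},{"translation": [-0.053,-0.245,-0.255],"twist": [0,0,0]},{"translation": [-0.057,-0.264,-0.278],"twist": [0,0,0]}])

```text
t: 40.8
ee_pos: [526.5, -19.7, 226.6]
orientation: [-2.444, -1.974, 0.0]
ft_force: [1.4, 2.0, 1.2]
width: 0.4
```

>>> send_rows(commands=[{"translation": [-0.004,-0.018,-0.025],"twist": [0,0,0]},{"translation": [-0.008,-0.036,-0.05],"twist": [0,0,0]},{"translation": [-0.012,-0.055,-0.078],"twist": [0,0,0]},{"translation": [-0.016,-0.073,-0.106],"twist": [0,0,0]},{"translation": [-0.02,-0.091,-0.135],"twist": [0,0,0]},{"translation": [-0.023,-0.108,-0.165],"twist": [0,0,0]},{"translation": [-0.025,-0.117,-0.185],"twist": [0,0,0]},{"translation": [-0.027,-0.127,-0.205],"twist": [0,0,0]},{"translation": [-0.028,-0.132,-0.22],"twist": [0,0,0]},{"translation": [-0.029,-0.135,-0.235],"twist": [0,0,0]}])

```text
t: 41.8
ee_pos: [523.6, -33.0, 203.2]
orientation: [-2.443, -1.975, 0.0]
ft_force: [1.0, 3.6, 2.0]
width: 0.7
```

>>> send_rows(commands=[{"translation": [-0.002,-0.01,-0.01],"twist": [0,0,0]},{"translation": [-0.003,-0.013,-0.017],"twist": [0,0,0]},{"translation": [-0.003,-0.015,-0.024],"twist": [0,0,0]},{"translation": [-0.003,-0.015,-0.03],"twist": [0,0,0]},{"translation": [-0.003,-0.015,-0.035],"twist": [0,0,0]},{"translation": [-0.003,-0.015,-0.04],"twist": [0,0,0]},{"translation": [-0.003,-0.015,-0.043],"twist": [0,0,0]},{"translation": [-0.003,-0.015,-0.046],"twist": [0,0,0]},{"translation": [-0.003,-0.015,-0.048],"twist": [0,0,0]},{"translation": [-0.003,-0.015,-0.05],"twist": [0,0,0]}])

```text
t: 42.8
ee_pos: [523.1, -35.2, 198.5]
orientation: [2.443, 1.975, -0.001]
ft_force: [-1.4, -4.7, 7.2]
width: 0.4
```

>>> send_rows(commands=[{"translation": [0,0,-0.002],"twist": [0,0,0]},{"translation": [0,0,-0.004],"twist": [0,0,0]},{"translation": [0,0,-0.006],"twist": [0,0,0]},{"translation": [0,0,-0.008],"twist": [0,0,0]},{"translation": [0,0,-0.01],"twist": [0,0,0]},{"translation": [0,0,-0.01],"twist": [0,0,0]},{"translation": [0,0,-0.01],"twist": [0,0,0]},{"translation": [0,0,-0.01],"twist": [0,0,0]},{"translation": [0,0,-0.01],"twist": [0,0,0]},{"translation": [0,0,-0.01],"twist": [0,0,0]}])

```text
t: 43.8
ee_pos: [523.2, -35.2, 198.1]
orientation: [2.443, 1.974, -0.001]
ft_force: [-3.9, -5.0, 14.0]
width: 0.4
```

>>> send_rows(commands=[{"translation": [0,0,-0.002],"twist": [0,0,0]},{"translation": [0,0,-0.004],"twist": [0,0,0]},{"translation": [0,0,-0.006],"twist": [0,0,0]},{"translation": [0,0,-0.008],"twist": [0,0,0]},{"translation": [0,0,-0.01],"twist": [0,0,0]},{"translation": [0,0,-0.01],"twist": [0,0,0]},{"translation": [0,0,-0.01],"twist": [0,0,0]},{"translation": [0,0,-0.01],"twist": [0,0,0]},{"translation": [0,0,-0.01],"twist": [0,0,0]},{"translation": [0,0,-0.01],"twist": [0,0,0]}])

```text
t: 44.8
ee_pos: [523.2, -35.3, 197.8]
orientation: [2.443, 1.974, -0.001]
ft_force: [-6.4, -4.1, 22.8]
width: 0.4
```

>>> send_rows(commands=[{"translation": [0,0,0.02],"twist": [0,0,0]},{"translation": [0.013,0.06,0.025],"twist": [0,0,0]},{"translation": [0.017,0.08,0.06],"twist": [0,0,0]},{"translation": [0.017,0.08,0.15],"twist": [0,0,0]},{"translation": [0.017,0.08,0.25],"twist": [0,0,0]},{"translation": [0.017,0.08,0.4],"twist": [0,0,0]},{"translation": [0.017,0.08,0.55],"twist": [0,0,0]},{"translation": [0.017,0.08,0.7],"twist": [0,0,0]},{"translation": [0.017,0.08,0.85],"twist": [0,0,0]},{"translation": [0.017,0.08,1],"twist": [0,0,0]}])

```text
t: 45.8
ee_pos: [524.9, -26.5, 297.7]
orientation: [2.443, 1.974, 0.001]
ft_force: [0.1, -0.2, -0.8]
width: 0.4
```

>>> send_rows(commands=[{"translation": [0,-0.1,0.1],"twist": [0,0,0]},{"translation": [0,-0.2,0.2],"twist": [0,0,0]},{"translation": [0,-0.3,0.3],"twist": [0,0,0]},{"translation": [0,-0.4,0.4],"twist": [0,0,0]},{"translation": [0,-0.5,0.5],"twist": [0,0,0]},{"translation": [0,-0.6,0.6],"twist": [0,0,0]},{"translation": [0,-0.7,0.6],"twist": [0,0,0]},{"translation": [0,-0.8,0.6],"twist": [0,0,0]},{"translation": [0,-0.9,0.6],"twist": [0,0,0]},{"translation": [0,-1,0.6],"twist": [0,0,0]}])

```text
t: 46.8
ee_pos: [524.8, -127.3, 355.7]
orientation: [-2.443, -1.974, 0.001]
ft_force: [0.5, -0.0, -0.4]
width: 0.3
```

Run:
```python
from h import *
d=cam('top','top9.png');s=cam('scene','scene9.png');w=cam('wrist','wrist9.png');o=ctrl.get_obs();print(o['t'],o['ee_pos'],o['ft_force'])
S=cv2.resize(s['img'][165:245,220:325],(525,400));t=cv2.resize(cv2.absdiff(s['img'],load('scene0.png')['img'])[165:245,220:325],(262,200))
T=cv2.resize(d['img'][145:245,190:290],(262,262))
out=np.zeros((480,790,3),np.uint8);out[:400,:525]=S;out[:200,527:789]=t;out[205:467,527:789]=T
cv2.imwrite('pics/m9.png',out[...,::-1])
```

```text
46.95 [ 524.89407103 -127.08654539  355.8615864 ] [-0.48425253  0.26122687 -0.25512081]
```

View pics/m9.png

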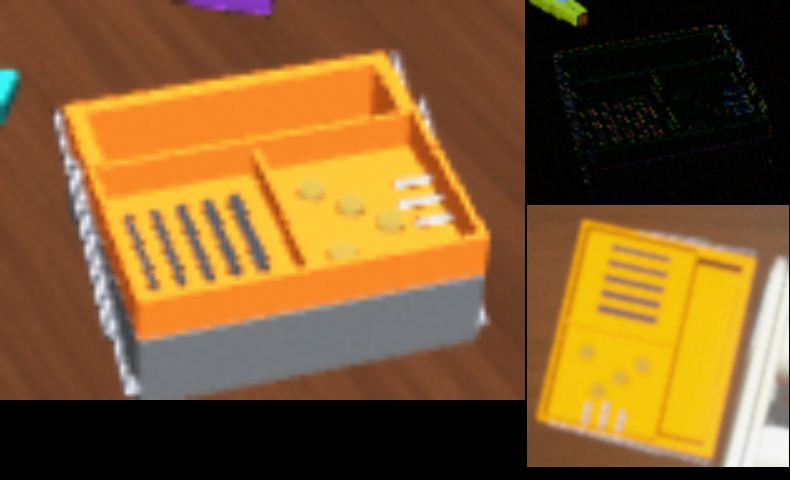

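The tray is seated: the scene view matches the starting closed picture apart from sub-pixel edges. It stopped solidly with the bin floor at about 16 mm, which is the home height.

```bash
python3 -c "
from h import *
print(ctrl.close_job())"
```

```text
the job is handed in; nothing more can be done
None
```

I handed the job in at about 47 s of the 67 s limit; `close_job` reports no verdict.

**What I did**
- **Opening:** I pushed the tray open along its arc. The bin then measured about 169 mm back, which is fully open.
- **Clamps:** I gripped the yellow clamp, setting it down once to re-grip it squarely on the hub. I laid it flat beside the other clamp and pushed both against the back wall, with contact forces of about 11 N and 13 N.
- **Closing:** I brought the tray down slowly and pressed it home through the bin floor.

**Last checks**
- **Tray:** It stopped solidly at about 23 N with the fingertips at 15.8 mm, against a home height of 16 mm. The final scene picture matches the starting closed picture to sub-pixel edges. That comparison assumes the tray began very near home; its rim measured 91 mm against a nominal 92 mm.
- **Clamps:** Before closing, both tails were level about 100 mm from the back wall, putting their middles about 50 mm in front of it. They cannot be seen under the closed tray, so I did not check them again.
- **Other things:** I did not measure the bystanders again at the end. The arm felt no unexpected contact in the force readings.
- **Disagreement:** My first estimate of the open tray from the top view came out about 5 mm short. The closer wrist view gave the expected fully open position.

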